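# Gauging salvaged dryer drum rollers on a shaft

### The job

Try the three dryer drum rollers from the cradle one at a time on the level steel gauge shaft, sliding each on gently as far as it will go. Those that slide on freely stay on the shaft, the first pushed right home against the shoulder and the next right up against the one before; any that binds at the end of the shaft is drawn off and put in the red tray. Leave everything else on the table as it is.

Things in the scene. Friction and masses are not known exactly. Their poses are not given: they have to be found in the camera images.
- roller_a: one of three look-alike dryer drum rollers: black tyre 50 mm in diameter (50-51 mm between fingers), 24 mm wide; white hub 30 mm in diameter, 34 mm long, both ends alike; 16 mm bore right through; 50-90 g. Origin at its centre, own x along the bore. In a bad one the captive bush inside has caved in to 7 mm, 11 mm in from either end: only the shaft tells. Starts on the cradle, bore level
- roller_b: one of three look-alike dryer drum rollers: black tyre 50 mm in diameter (50-51 mm between fingers), 24 mm wide; white hub 30 mm in diameter, 34 mm long, both ends alike; 16 mm bore right through; 50-90 g. Origin at its centre, own x along the bore. In a bad one the captive bush inside has caved in to 7 mm, 11 mm in from either end: only the shaft tells. Starts on the cradle, bore level
- roller_c: one of three look-alike dryer drum rollers: black tyre 50 mm in diameter (50-51 mm between fingers), 24 mm wide; white hub 30 mm in diameter, 34 mm long, both ends alike; 16 mm bore right through; 50-90 g. Origin at its centre, own x along the bore. In a bad one the captive bush inside has caved in to 7 mm, 11 mm in from either end: only the shaft tells. Starts on the cradle, bore level
- cradle: fixed cradle: two level steel rods 10 mm in diameter, 28 mm apart, along own y, axes 14 mm above the table, between grey end plates (60 wide, 8 thick, 24 mm high) 106 mm either side of its centre. Origin on the table under its centre. The rollers start on it, bores along own y, centres 40.5 mm above the table: one near its middle, one about 64 mm to each side
- gauge: fixed gauge: a roller shaft on a bracket. Base plate 140 x 76 x 6 mm; upright plate 56 wide, 100 mm high, its front at own x = -49 mm; on it a shoulder disc 28 mm in diameter, 4 mm thick, then the level shaft, 14 mm in diameter, 96 mm long, along own +x over own y = 0, axis 75 mm above the table, end chamfered 2 mm. Origin on the table under the shaft, 45 mm from the shoulder's face
- gauge_shoulder (a point): centre of the shoulder's face, on the shaft's axis; axes as the gauge's. The first sound roller is home with its hub on this face (centre 17 mm out along own +x); the next is home against the first (centre 51 mm out)
- gauge_tip (a point): centre of the shaft's free end, 96 mm from the shoulder's face along own +x (own x = 51 mm of the gauge). A bad roller goes 11-12 mm on the shaft and stops dead, its centre 5-6 mm beyond this point; a roller that has missed the shaft stops with its centre 17 mm beyond it
- red_tray: red open plastic tray, outside 150 mm (own x) by 200 mm (own y) by 36 mm high, walls and floor 4 mm; origin under its centre, on the table; fixed. Empty; for rollers that bind
- blue_tray: blue open plastic tray, outside 150 mm (own x) by 200 mm (own y) by 36 mm high, walls and floor 4 mm; origin under its centre, on the table; fixed. Holds screws and clips, not part of the job; red and blue may stand on either side
- idler_pulley: bystander: white belt pulley 60 mm in diameter, lying flat, 26 mm high; origin under its centre
- screwdriver: bystander: screwdriver with a red handle, 200 mm long, lying on the table; origin at its middle
- wrench: bystander: steel wrench, 170 mm long, lying on the table; origin at its middle
- spray_can: bystander: standing spray can, 58 mm in diameter and about 190 mm high; origin under its centre
- lint_screen: bystander: dryer lint screen, white frame with grey mesh, 110 x 190 x 16 mm with a grip on one long side, lying flat; origin under its centre
- sheet_box: bystander: blue and white carton 70 x 150 x 45 mm; origin under its centre
There are look-alikes about, which are no part of the job. What is shaped like the roller_b but pink is not meant. Leave any pink look-alike of the roller_c alone.

How it is judged:
By the outcome, as a careful person would: the job done as asked, in the order asked, and still so for the second after the job is handed in, with the robot touching nothing.
It also fails if it takes over 72 s, if anything falls off the work surface, if the arm or the gripper's body presses on something with over 40 N, if the wrist force passes 120 N, or if a joint passes its speed limit or range.

### The arm

A 6-joint arm with a two-finger parallel gripper is mounted at the origin on the work surface. World frame = base frame: x ahead of the robot, y to its left, z up, the work surface at z = 0. Lengths are in m, angles in rad, forces in N, time in s.
With the tool pointing down it reaches from about 0.25 to 0.775 m from the base axis. Payload 4 kg.
Tool frame: the origin (TCP) lies on the centre line of the jaws, within the pads' length; the fingertips stand 25 mm ahead of it and the grasp point (between the pads) lies 6 mm ahead of it; z points along the fingers, y is the line along which they close (so a half turn about z gives the same grasp; the last joint's range is limited). The gripper opens to 94 mm and grips with 3 to 60 N. Pads are 16 mm wide; open, the fingers measure 119 mm over their backs; the gripper's body (75 mm by 177 mm) begins 78 mm behind the grasp point.
Start: joints at [1.187, 0.087, 1.371, -0, 1.684, -0.103], TCP at [0.152, 0.528, 0.231] pointing down, gripper open.
Joint ranges: [-3.1, 3.1], [-0.76, 2.03], [0.27, 2.55], [-1.08, 4.22], [0.17, 2.65], [-2.57, 2.57]. Speed limits (rad/s): [2.79, 2.79, 3.14, 3.14, 3.14, 3.14].

### API

Orientations are given as [roll, pitch, yaw] about the fixed x, y, z axes, in that order (R = Rz(yaw) Ry(pitch) Rx(roll)).
In Python, from bench import robot, imaging gives the robot as it stands. The module is installed in compiled form; this text tells all that it offers.
- The arm moves only by the tool drive_tool, never from a script. Its argument "series" is a list of rows, each a list of 3 entries, a list of its own where there are three numbers: the finger opening in m, from 0 to 0.094, then the shift along the tool's x, y, z in m, then the turn, a rotation vector about the tool's x, y, z in rad. A call has 1 to 5 rows; each row is the pose to reach, as a shift and turn from the pose commanded when the call began, along the tool's axes at that moment; what a row does not reach only later rows make up. A row lasts 1/8 s, in which the tool goes at most 62.5 mm and 10.7 degrees, less where a joint would pass 70% of its speed; a pose out of reach is approached as far as the arm can. A call with a gripper value outside its range is refused whole. The fingers move at their own pace and stop on an object; the grip force is fixed at half the most. Time passes only in rows, so rows that repeat a pose let the fingers close. It gives the time, the measured TCP pose, the force, the opening and the grip force at its end, in the units of the state.
- robot.get_obs(): the state, without advancing time (a new reading comes with each control period).
- imaging.snapshot(name): name is "side" or "top" or "wrist"; returns the picture (400x640x3 uint8, red, green, blue); there is no depth.
- imaging.get_calibration(name): a dict with "intrinsics" (3x3 intrinsics, pixels), "position" and "rotation" of the camera in the world. Camera axes: x right, y up, looking along -z (the intrinsics and any distortion apply to the point x, -y, -z); pixel columns grow to the right and rows downward; lengths in m; the calibration is good to about 2 mm. A picture is of the moment at which its call begins: read the wrist's pose just before it. get_calibration takes no time and is no camera call; for the wrist camera it gives the pose at the moment of the call.
- robot.close_job(): hands the job in; it is judged then, once.
The state is a dict: "time": time; "joint_positions": joint angles; "qvel": joint speeds; "joint_torque": joint torques, N m; "tool_pos": TCP position; "ee_rot": TCP orientation; "wrist_force": force on the tool from outside, world axes, zero at the start; "wrist_torque": the same for the moment, N m; "width": finger opening in m; "finger_force": force on a finger pad.
Only numpy, scipy, OpenCV 4.12 (cv2) and the standard library are available. Lean on these libraries where they do the work, as an engineer would, in place of code of your own. Each camera call takes 0.05 s, during which the arm holds its last target. There are 200 camera calls.

## Working session

There is one attempt and no reset: what is moved stays moved. The work goes in short steps, Python scripts to look and compute and a tool call to move; the robot and the scene stay as the last step left them, time stands still between calls to the robot, and variables do not carry over. Pictures are saved under pics/ and viewed, at most 10 in all, crops included, and the job is handed in when it is done.

Besides the shell and the picture viewer there is one more tool, called after "Call:" as name(argument=value, ...) on one line, values as JSON. drive_tool: Moves the arm, as the interface text tells. Its arguments: {"type":"object","properties":{"series":{"type":"array"}},"required":["series"]}

```bash
mkdir -p pics
python3 - <<'E'
from bench import robot, imaging
import cv2
o=robot.get_obs(); print(o)
for n in("top","side"):
    p=imaging.snapshot(n); cv2.imwrite(f"pics/{n}0.png",p[:,:,::-1]); c=imaging.get_calibration(n); print(n,c)
E
```

```text
{'time': 0.0, 'joint_positions': array([ 1.18686799e+00,  8.79555638e-02,  1.37220002e+00,  5.00539173e-06,
        1.68362219e+00, -1.03099841e-01]), 'qvel': array([ 0.00121212,  0.00033542,  0.00100887, -0.00041568,  0.00152531,
        0.00138308]), 'joint_torque': array([ 1.92591098e-03, -3.40176451e+01, -3.02432513e+01,  7.18710688e-02,
        3.29413265e-02, -1.76400563e-04]), 'tool_pos': array([0.15225372, 0.52800171, 0.22933134]), 'ee_rot': array([-3.13941965e+00, -2.29834174e-04,  2.86076447e+00]), 'wrist_force': array([-0.80774267, -0.03045728, -0.24556369]), 'wrist_torque': array([-0.02082695, -0.01691695, -0.01769646]), 'finger_force': 0.0, 'width': 0.09396492181746605}
top {'intrinsics': array([[438.43552657,   0.        , 323.17000839],
       [  0.        , 438.43552657, 201.98705154],
       [  0.        ,   0.        ,   1.        ]]), 'position': array([0.488772  , 0.01691175, 1.27035739]), 'rotation': array([ 0.03396395, -0.01816924, -1.57882484])}
side {'intrinsics': array([[415.48444514,   0.        , 315.51912294],
       [  0.        , 415.48444514, 197.70529538],
       [  0.        ,   0.        ,   1.        ]]), 'position': array([0.27019391, 0.76119691, 0.63214404]), 'rotation': array([ 9.65284663e-01, -7.04137511e-04, -2.78848567e+00])}
```

View pics/top0.png

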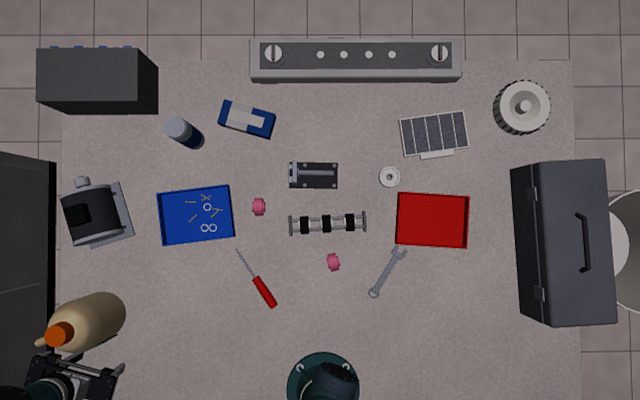

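View pics/side0.png

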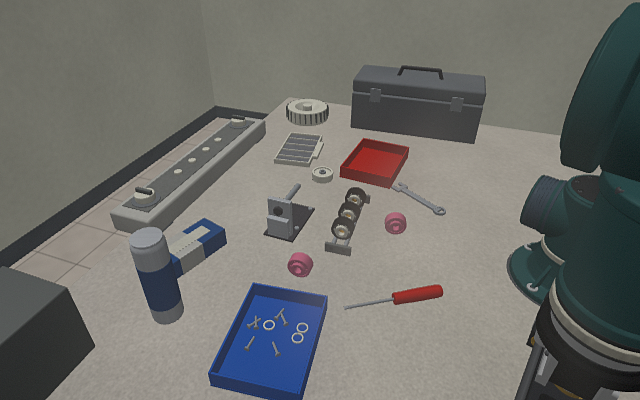

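The candidates are three black rollers on the cradle at about (304,225), (326,223) and (348,222) in the top view. Pink look-alikes lie at (259,206) and (333,262), and I won't touch them. The gauge has its upright at (292,175) and its shaft runs right to about (328,172). The red tray is at (432,220).

```bash
cat > h.py <<'E'
import numpy as np
from scipy.spatial.transform import Rotation as R
from bench import robot, imaging
def cam(n):
    c=imaging.get_calibration(n); return c["intrinsics"],np.array(c["position"]),R.from_euler("xyz",c["rotation"]).as_matrix()
def back(C,px,z):
    K,p,M=C; d=M@(np.linalg.inv(K)@[px[0],px[1],1]*np.array([1,-1,-1])); return p+d*(z-p[2])/d[2]
def proj(C,X):
    K,p,M=C; q=M.T@(np.array(X)-p)*np.array([1,-1,-1]); q=K@q; return q[:2]/q[2]
E
python3 - <<'E'
from h import *
import cv2
C=cam("top"); print("base",proj(C,[0,0,0]))
for n,px,z in [("r1",(304,225),.06),("r2",(326,223),.06),("r3",(348,222),.06),("shoulderish",(299,173),.075),("tip",(328,172),.075),("tray",(432,220),.0),("gbaseR",(338,176),.006)]: print(n,back(C,px,z).round(3))
W=cam("wrist"); o=robot.get_obs(); T=R.from_euler("xyz",o["ee_rot"]).as_matrix()
print("wrist cam in tool",T.T@(W[1]-o["tool_pos"]),(T.T@W[2]).round(3),W[0])
print("tool axes",T.round(3))
im=cv2.imread("pics/top0.png")[140:280,230:400]
cv2.imwrite("pics/crop0.png",cv2.resize(im,None,fx=4,fy=4,interpolation=cv2.INTER_CUBIC))
E
```

```text
base [322.38343103 387.92749911]
r1 [0.467 0.048 0.06 ]
r2 [ 0.472 -0.013  0.06 ]
r3 [ 0.474 -0.074  0.06 ]
shoulderish [0.609 0.06  0.075]
tip [ 0.611 -0.019  0.075]
tray [ 0.477 -0.323  0.   ]
gbaseR [ 0.606 -0.05   0.006]
wrist cam in tool [ 0.07032927 -0.00071289 -0.1537837 ] [[ 0.001  0.97   0.244]
 [ 1.    -0.001  0.   ]
 [ 0.001  0.244 -0.97 ]] [[302.51967013   0.         313.27176678]
 [  0.         302.51967013 203.87030585]
 [  0.           0.           1.        ]]
tool axes [[-0.961  0.277 -0.001]
 [ 0.277  0.961 -0.002]
 [ 0.    -0.002 -1.   ]]
```

View pics/crop0.png

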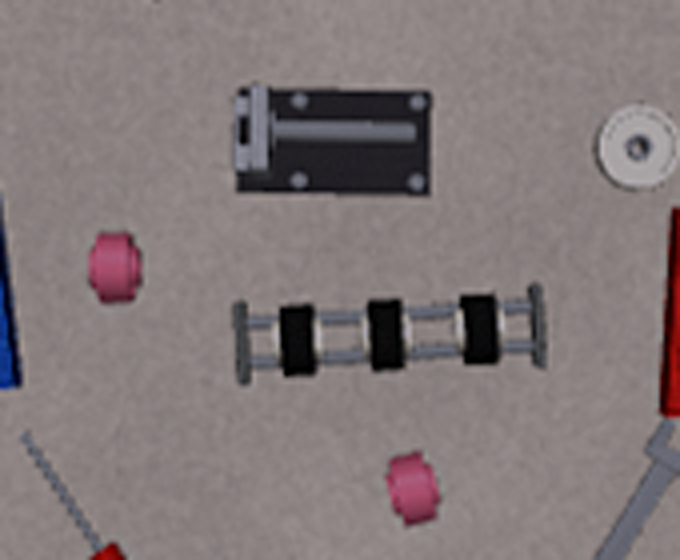

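The crop confirms three black rollers with white hubs on the cradle, with full-image pixels (304.5,225), (326.7,223.5) and (350,222). The shaft runs from (298.5,172.2) to its tip at (334,172.8). Next I'll move above the area.

Call:
drive_tool(series=[[0.094, [-0.228, -0.195, 0.013], [0, 0, 0.9]], [0.094, [-0.228, -0.195, 0.013], [0, 0, 0.9]], [0.094, [-0.228, -0.195, 0.013], [0, 0, 0.9]], [0.094, [-0.228, -0.195, 0.013], [0, 0, 0.9]], [0.094, [-0.228, -0.195, 0.013], [0, 0, 0.9]]])

```text
time: 0.72
tool_pos: [0.318, 0.2758, 0.217]
ee_rot: [-3.141, 0.0, 1.955]
wrist_force: [1.2, -0.2, 0.2]
width: 0.094
finger_force: 0.0
```

```bash
cat >> h.py <<'E'
def go(xyz,yaw,tilt=True):
    "shift and turn, tool axes, from the measured pose to tool-down pose"
    o=robot.get_obs(); T=R.from_euler("xyz",o["ee_rot"]); G=R.from_euler("xyz",[np.pi,0,yaw])
    print("t",round(o["time"],2),"pos",o["tool_pos"].round(4),"rot",np.array(o["ee_rot"]).round(4),"F",o["wrist_force"].round(1),"w",round(o["width"],4))
    print("shift",T.inv().apply(np.array(xyz)-o["tool_pos"]).round(4),"turn",(T.inv()*G).as_rotvec().round(4))
E
python3 -c "
from h import *
go([.54,-.06,.2],1.571)"
```

```text
t 0.72 pos [0.318  0.2758 0.217 ] rot [-3.1413e+00  3.0000e-04  1.9549e+00] F [ 1.2 -0.2  0.2] w 0.094
shift [-0.3945  0.08    0.0171] turn [-2.000e-04  4.000e-04  3.839e-01]
```

Call:
drive_tool(series=[[0.094, [-0.29, 0.06, 0.017], [0, 0, 0.384]], [0.094, [-0.29, 0.06, 0.017], [0, 0, 0.384]], [0.094, [-0.29, 0.06, 0.017], [0, 0, 0.384]], [0.094, [-0.29, 0.06, 0.017], [0, 0, 0.384]], [0.094, [-0.29, 0.06, 0.017], [0, 0, 0.384]]])

```text
time: 1.35
tool_pos: [0.4839, 0.0301, 0.1997]
ee_rot: [-3.141, -0.0, 1.575]
wrist_force: [0.2, 0.2, -0.2]
width: 0.094
finger_force: 0.0
```

Call:
drive_tool(series=[[0.094, [-0.089, 0.058, 0], [0, 0, 0]], [0.094, [-0.089, 0.058, 0], [0, 0, 0]], [0.094, [-0.089, 0.058, 0], [0, 0, 0]], [0.094, [-0.089, 0.058, 0], [0, 0, 0]]])

```text
time: 1.85
tool_pos: [0.5412, -0.0556, 0.1999]
ee_rot: [-3.14, -0.001, 1.577]
wrist_force: [-0.1, 0.2, -0.3]
width: 0.0941
finger_force: 0.0
```

Run:
```python
from h import *
import cv2
go([.54,-.06,.2],1.571)
C=cam("wrist"); p=imaging.snapshot("wrist")[:,:,::-1]; np.savez("w1.npz",K=C[0],p=C[1],M=C[2]); cv2.imwrite("pics/w1.png",p)
for X in ([.467,.048,.06],[.472,-.013,.06],[.474,-.074,.06],[.61,.06,.075],[.61,-.035,.075]): print(proj(C,X).round(1))
c=p
cv2.imwrite("pics/w1s.png",cv2.resize(c,(800,500),interpolation=cv2.INTER_CUBIC))
```

```text
t 1.85 pos [ 0.5412 -0.0556  0.1999] rot [-3.1401e+00 -1.0000e-03  1.5767e+00] F [-0.1  0.2 -0.3] w 0.0941
shift [-0.0044 -0.0012 -0.0001] turn [-0.0015 -0.001   0.0057]
[233.   88.9]
[241.9 156.2]
[246.9 217. ]
[394.7  73. ]
[387.3 182.5]
```

View pics/w1s.png

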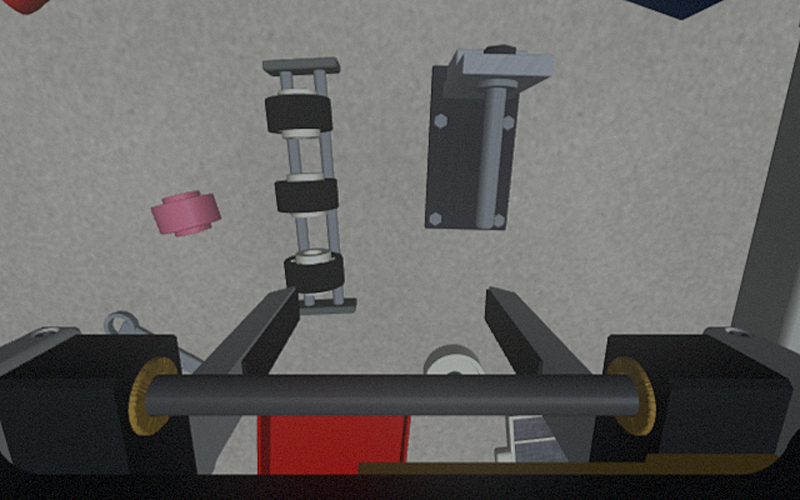

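The wrist view, shown at 1.25x, has the rollers at (298,113), (307,194) and (314,272). The shaft runs from (494,88) to its tip at (486,227), and one pink look-alike is at (186,213). I'll measure the edges from this picture.

Run:
```python
from h import *
import cv2
d=np.load("w1.npz"); C=(d["K"],d["p"],d["M"]); g=cv2.GaussianBlur(cv2.imread("pics/w1.png",0),(3,3),0).astype(float)
# shaft: strongest rise / fall about the expected axis
rows=np.arange(85,176,6); P=[]
for r in rows:
    c0=395-(r-70)*7/112; a=int(c0)
    dv=np.gradient(g[r]); 
    def peak(s,lo,hi):
        w=np.clip(s*dv[lo:hi],0,None); k=w.argmax(); i=np.arange(max(0,k-1),min(len(w),k+2)); return lo+(w[i]*i).sum()/w[i].sum()
    l=peak(1,a-14,a-2); rr=peak(-1,a+3,a+14); P.append((l,rr,*back(C,((l+rr)/2,r),.075)[:2])); 
P=np.array(P); print(P.round(4))
f=np.polyfit(P[:,3],P[:,2],1); print("shaft x = %.4f*y + %.4f"%tuple(f))
print("col tip",[int(v) for v in g[170:192,388]],"shoulder",[int(v) for v in g[60:80,396]])
# tyres: dark blobs
m=((g<55)).astype(np.uint8); m[:, :205]=0; m[:,285:]=0; m[235:]=0; m[:60]=0
n,lab,st,ce=cv2.connectedComponentsWithStats(m)
for i in range(1,n):
    if st[i,4]>200: print(st[i],ce[i].round(1),back(C,ce[i],.05).round(4))
```

```text
[[ 3.880732e+02  4.031698e+02  6.115000e-01  5.040000e-02]
 [ 3.880256e+02  4.028879e+02  6.117000e-01  4.550000e-02]
 [ 3.869512e+02  4.010000e+02  6.108000e-01  4.060000e-02]
 [ 3.861250e+02  4.012143e+02  6.109000e-01  3.560000e-02]
 [ 3.860455e+02  4.011261e+02  6.112000e-01  3.060000e-02]
 [ 3.860000e+02  4.002020e+02  6.111000e-01  2.550000e-02]
 [ 3.851087e+02  3.999722e+02  6.110000e-01  2.040000e-02]
 [ 3.841951e+02  3.991765e+02  6.106000e-01  1.520000e-02]
 [ 3.870000e+02  3.989126e+02  6.121000e-01  1.000000e-02]
 [ 3.841000e+02  3.981402e+02  6.108000e-01  4.700000e-03]
 [ 3.831522e+02  3.978367e+02  6.106000e-01 -6.000000e-04]
 [ 3.830465e+02  3.970874e+02  6.106000e-01 -5.900000e-03]
 [ 3.829792e+02  3.967755e+02  6.108000e-01 -1.140000e-02]
 [ 3.820000e+02  3.960098e+02  6.104000e-01 -1.680000e-02]
 [ 3.810417e+02  3.951900e+02  6.099000e-01 -2.230000e-02]
 [ 3.809630e+02  4.010000e+02  6.130000e-01 -2.790000e-02]]
shaft x = 0.0036*y + 0.6110
col tip [112, 111, 112, 112, 111, 111, 112, 112, 111, 112, 112, 107, 94, 89, 111, 134, 139, 137, 136, 136, 137, 137] shoulder [74, 63, 73, 96, 110, 112, 113, 108, 85, 74, 92, 107, 108, 108, 110, 111, 111, 110, 110, 112]
[ 212   76   53   30 1355] [238.4  89.6] [0.4695 0.0486 0.05  ]
[ 220  143   50   27 1141] [245.  156.4] [ 0.4727 -0.014   0.05  ]
[ 228  202   47   33 1030] [251.5 220.1] [ 0.4764 -0.0804  0.05  ]
```

Call:
drive_tool(series=[[0.094, [-0.022, -0.067, 0.06], [-0.001, -0.001, -0.047]], [0.094, [-0.022, -0.067, 0.06], [-0.001, -0.001, -0.047]], [0.094, [-0.022, -0.067, 0.1], [-0.001, -0.001, -0.047]], [0.094, [-0.022, -0.067, 0.13], [-0.001, -0.001, -0.047]], [0.094, [-0.022, -0.067, 0.13], [-0.001, -0.001, -0.047]]])

```text
time: 2.52
tool_pos: [0.4724, -0.0767, 0.0683]
ee_rot: [-3.137, -0.001, 1.626]
wrist_force: [-0.4, 0.0, 1.0]
width: 0.0938
finger_force: 0.0
```

Run:
```python
from h import *
import cv2
go([.4744,-.078,.0465],1.624)
C=cam("wrist"); p=imaging.snapshot("wrist")[:,:,::-1]; cv2.imwrite("pics/w2.png",p)
print(proj(C,[.4744,-.078,.0405]),proj(C,[.4744,-.066,.0655]),proj(C,[.4744,-.09,.0655]),proj(C,[.4744,-.066,.0405]))
cv2.imwrite("pics/w2c.png",cv2.resize(p[100:400,160:480],(640,600)))
```

```text
t 2.52 pos [ 0.4724 -0.0767  0.0683] rot [-3.1374e+00 -1.1000e-03  1.6257e+00] F [-0.4  0.   1. ] w 0.0938
shift [-0.0014  0.0021  0.0218] turn [-0.0042 -0.0011  0.0017]
[316.37973008 242.49062618] [317.88045166 238.76883928] [315.37685185 278.39698726] [317.48772429 224.64507585]
```

View pics/w2c.png

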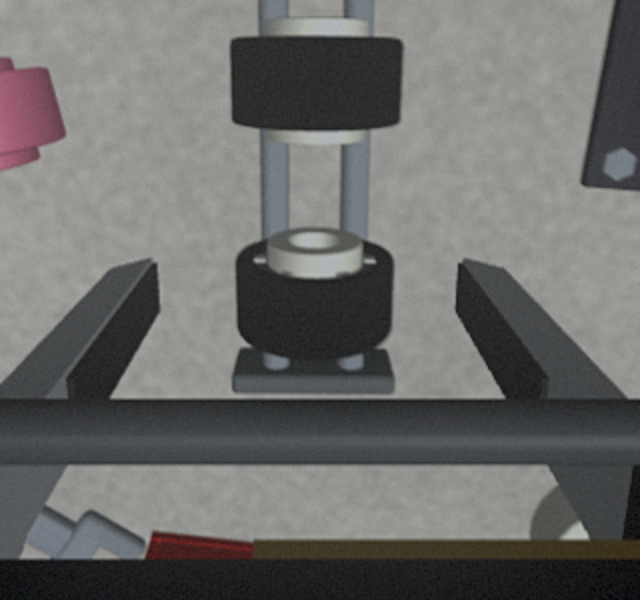

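The wrist crop shows the roller (tyre at crop columns 237-393) centred about 2.5 mm to the right of the jaw centre, between the open fingers. I'll correct for that, go down and close.

Call:
drive_tool(series=[[0.094, [-0.001, 0.0025, 0.022], [-0.004, -0.001, 0.001]], [0.06, [-0.001, 0.0025, 0.022], [-0.004, -0.001, 0.001]], [0.04, [-0.001, 0.0025, 0.022], [-0.004, -0.001, 0.001]], [0.04, [-0.001, 0.0025, 0.022], [-0.004, -0.001, 0.001]], [0.04, [-0.001, 0.0025, 0.022], [-0.004, -0.001, 0.001]]])

```text
time: 3.2
tool_pos: [0.4779, -0.0795, 0.0493]
ee_rot: [3.135, 0.002, 1.623]
wrist_force: [-0.3, -0.8, 0.1]
width: 0.0578
finger_force: 0.0
```

Call:
drive_tool(series=[[0.04, [0, 0, 0], [0, 0, 0]], [0.04, [0, 0, 0], [0, 0, 0]], [0.04, [0, 0, 0], [0, 0, 0]]])

```text
time: 3.58
tool_pos: [0.4745, -0.0797, 0.0486]
ee_rot: [-3.139, 0.002, 1.623]
wrist_force: [-8.5, 0.2, 6.6]
width: 0.0494
finger_force: 30.0
```

Run:
```python
from h import *
o=robot.get_obs(); print(o["joint_positions"],o["qvel"])
go([.4749,-.0785,.0465],1.624)
```

```text
[-0.28247515  0.04860565  1.7844375  -0.00270097  1.3100889  -0.333859  ] [-0.0008698  -0.00030259  0.00049906  0.00145423 -0.0015747  -0.00055781]
t 3.58 pos [ 0.4745 -0.0797  0.0486] rot [-3.1393e+00  2.0000e-03  1.6229e+00] F [-8.5  0.2  6.6] w 0.0494
shift [0.0012 0.0004 0.0021] turn [-0.0023  0.002  -0.0011]
```

Call:
drive_tool(series=[[0.04, [0, 0, -0.045], [0, 0, 0]], [0.04, [0.003, 0.06, -0.045], [-0.002, 0.002, 0.03]], [0.04, [0.005, 0.12, -0.04], [-0.002, 0.002, 0.068]], [0.04, [0.0067, 0.136, -0.0345], [-0.002, 0.002, 0.068]], [0.04, [0.0067, 0.136, -0.0345], [-0.002, 0.002, 0.068]]])

```text
time: 4.2
tool_pos: [0.6121, -0.0653, 0.082]
ee_rot: [3.138, -0.001, 1.556]
wrist_force: [-0.9, -1.2, -1.2]
width: 0.0493
finger_force: 30.0
```

Call:
drive_tool(series=[[0.04, [0, 0, 0], [0, 0, 0]], [0.04, [0, 0, 0], [0, 0, 0]]])

```text
time: 4.45
tool_pos: [0.6117, -0.0658, 0.0842]
ee_rot: [3.134, -0.0, 1.554]
wrist_force: [0.7, -0.8, -0.4]
width: 0.0493
finger_force: 30.0
```

Run:
```python
from h import *
import cv2
go([.6098,-.066,.083],1.555)
C=cam("wrist"); p=imaging.snapshot("wrist")[:,:,::-1]; np.savez("w3.npz",K=C[0],p=C[1],M=C[2]); cv2.imwrite("pics/w3.png",p)
print(proj(C,[.6102,-.034,.075]))
cv2.imwrite("pics/w3c.png",cv2.resize(p[90:290,200:440],(720,600)))
```

```text
t 4.45 pos [ 0.6117 -0.0658  0.0842] rot [ 3.1344e+00 -3.0000e-04  1.5543e+00] F [ 0.7 -0.8 -0.4] w 0.0493
shift [-0.0002 -0.0019  0.0012] turn [ 0.0072 -0.0003 -0.0007]
[309.18924475 198.51366987]
```

View pics/w3c.png

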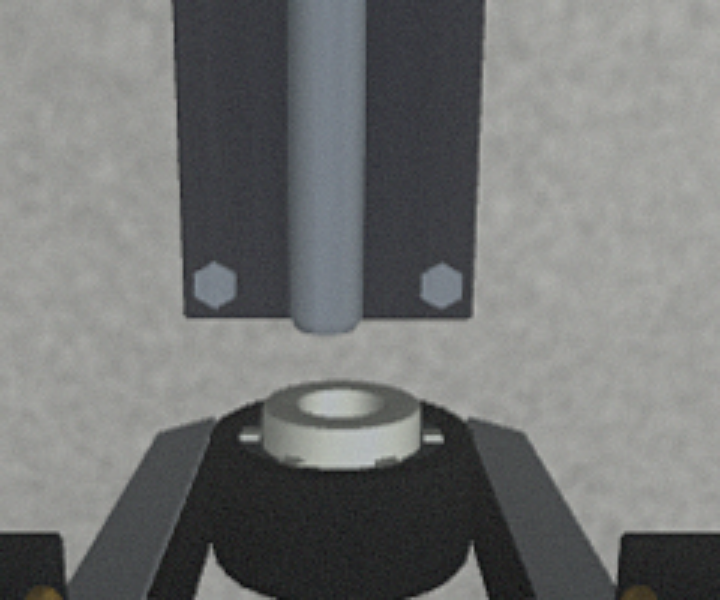

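The shaft tip is centred at crop column 326.5 and the hub at 342, so the offset is about 3 mm along tool −y. The axes look parallel. I'll correct and advance gently.

Call:
drive_tool(series=[[0.04, [0, -0.003, 0], [0, 0, 0]], [0.04, [0.005, -0.003, 0], [0, 0, 0]], [0.04, [0.01, -0.003, 0], [0, 0, 0]], [0.04, [0.015, -0.003, 0], [0, 0, 0]], [0.04, [0.019, -0.003, 0], [0, 0, 0]]])

```text
time: 5.12
tool_pos: [0.6101, -0.046, 0.0836]
ee_rot: [3.135, -0.001, 1.555]
wrist_force: [-0.0, 1.0, -0.4]
width: 0.0496
finger_force: 30.0
```

Call:
drive_tool(series=[[0.04, [0.003, 0, 0], [0, 0, 0]], [0.04, [0.006, 0, 0], [0, 0, 0]], [0.04, [0.006, 0, 0], [0, 0, 0]]])

```text
time: 5.5
tool_pos: [0.6102, -0.0403, 0.0836]
ee_rot: [3.135, -0.0, 1.555]
wrist_force: [-0.0, 1.5, -1.4]
width: 0.0489
finger_force: 30.0
```

Call:
drive_tool(series=[[0.04, [0.002, 0, 0], [0, 0, 0]], [0.04, [0.004, 0, 0], [0, 0, 0]], [0.04, [0.006, 0, 0], [0, 0, 0]], [0.04, [0.006, 0, 0], [0, 0, 0]]])

```text
time: 6.0
tool_pos: [0.6102, -0.0396, 0.0837]
ee_rot: [3.134, 0.009, 1.553]
wrist_force: [-0.6, -12.1, -1.0]
width: 0.0492
finger_force: 30.0
```

It stopped dead at y ≈ −0.0396, about 5.6 mm beyond the tip, with 12 N of resistance, so this roller binds. I'll draw it off and take it to the red tray.

Call:
drive_tool(series=[[0.04, [-0.012, 0, 0], [0, 0, 0]], [0.04, [-0.035, 0, 0], [0, 0, 0]], [0.04, [-0.075, 0, -0.03], [0, 0, 0]], [0.04, [-0.13, -0.02, -0.04], [0, 0, 0]], [0.04, [-0.185, -0.045, -0.04], [0, 0, 0]]])

```text
time: 6.62
tool_pos: [0.5623, -0.2213, 0.1249]
ee_rot: [3.131, 0.001, 1.555]
wrist_force: [-0.5, -0.8, -0.9]
width: 0.0493
finger_force: 30.0
```

Call:
drive_tool(series=[[0.04, [-0.055, -0.025, 0], [0, 0, 0]], [0.04, [-0.11, -0.055, 0], [0, 0, 0]], [0.04, [-0.148, -0.083, 0.02], [0, 0, 0]], [0.04, [-0.148, -0.083, 0.05], [0, 0, 0]], [0.04, [-0.148, -0.083, 0.05], [0, 0, 0]]])

```text
time: 7.25
tool_pos: [0.4745, -0.3651, 0.0696]
ee_rot: [3.139, -0.005, 1.553]
wrist_force: [-0.6, 0.0, -1.0]
width: 0.049
finger_force: 30.0
```

Run:
```python
from h import *
import cv2
go([.477,-.365,.042],1.571)
p=imaging.snapshot("top")[:,:,::-1]; cv2.imwrite("pics/t2.png",p)
cv2.imwrite("pics/t2c.png",cv2.resize(p[140:290,240:490],(750,450)))
```

```text
t 7.25 pos [ 0.4745 -0.3651  0.0696] rot [ 3.1391 -0.0052  1.5528] F [-0.6  0.  -1. ] w 0.049
shift [0.     0.0024 0.0276] turn [ 0.0025 -0.0052 -0.0182]
```

View pics/t2c.png

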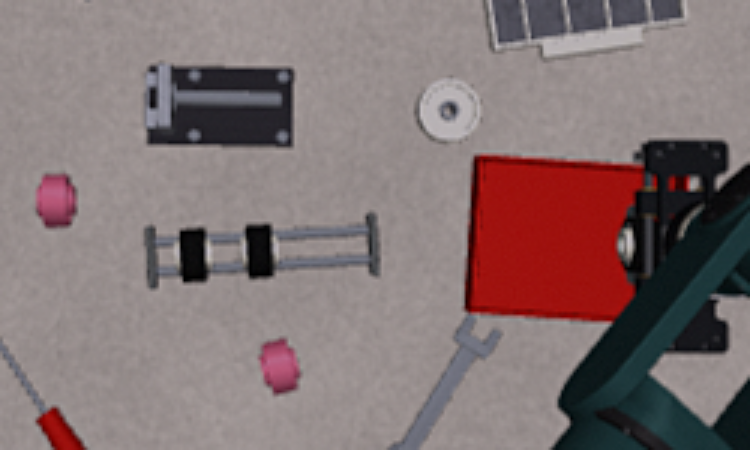

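The black roller is held over the red tray, well inside the walls (hub at crop (628,243)). The cradle and its other two rollers are undisturbed. I'll lower it and release.

Call:
drive_tool(series=[[0.04, [0, 0.001, 0.022], [0, 0, 0]], [0.04, [0, 0.001, 0.032], [0, 0, 0]], [0.04, [0, 0.001, 0.032], [0, 0, 0]], [0.06, [0, 0.001, 0.032], [0, 0, 0]], [0.07, [0, 0.001, 0.032], [0, 0, 0]]])

```text
time: 7.92
tool_pos: [0.4789, -0.3659, 0.0419]
ee_rot: [3.133, 0.001, 1.555]
wrist_force: [-1.2, -0.3, -1.0]
width: 0.0662
finger_force: 0.0
```

Call:
drive_tool(series=[[0.07, [0, 0.001, 0], [0, 0, 0]], [0.075, [0, 0.001, 0], [0, 0, 0]], [0.075, [0, 0, -0.05], [0, 0, 0]], [0.094, [0.05, 0, -0.08], [0, 0, 0]], [0.094, [0.11, 0, -0.08], [0, 0, 0]]])

```text
time: 8.55
tool_pos: [0.4813, -0.2564, 0.1246]
ee_rot: [3.128, 0.004, 1.552]
wrist_force: [1.4, 0.2, -0.2]
width: 0.0912
finger_force: 0.0
```

Run:
```python
from h import *
go([.4712,-.0135,.09],1.624)
```

```text
t 8.55 pos [ 0.4813 -0.2564  0.1246] rot [3.1277 0.0036 1.5524] F [ 1.4  0.2 -0.2] w 0.0912
shift [ 0.2428 -0.015   0.0335] turn [ 0.0137  0.0041 -0.0716]
```

Call:
drive_tool(series=[[0.094, [0.06, -0.003, 0], [0, 0, -0.02]], [0.094, [0.12, -0.007, 0.02], [0, 0, -0.04]], [0.094, [0.18, -0.011, 0.03], [0, 0, -0.072]], [0.094, [0.238, -0.014, 0.045], [0.006, 0.001, -0.072]], [0.094, [0.243, -0.014, 0.052], [0.006, 0.001, -0.072]]])

```text
time: 9.18
tool_pos: [0.4687, -0.0091, 0.0679]
ee_rot: [-3.142, -0.002, 1.632]
wrist_force: [0.2, -1.1, 0.3]
width: 0.0936
finger_force: 0.0
```

```bash
cat >> h.py <<'E'
import cv2
def tyre(name,thr=55):
    "black tyre between the jaws: per-row left/right edges of the dark run through column 314"
    C=cam("wrist"); p=imaging.snapshot("wrist")[:,:,::-1]; cv2.imwrite(f"pics/{name}.png",p)
    g=cv2.GaussianBlur(p,(3,3),0).max(2).astype(int)
    for r in range(150,292,6):
        d=g[r,240:390]<thr; n,l,s,c=cv2.connectedComponentsWithStats(d[None].astype(np.uint8))
        print(r,[(int(240+s[i,0]),int(s[i,2])) for i in range(1,n) if s[i,2]>8],end=" ")
    return C,g
E
python3 - <<'E'
from h import *
go([.4712,-.0135,.0495],1.624)
C,g=tyre("w4")
print()
for X in ([.4712,-.0015,.0655],[.4712,-.0255,.0655],[.4712,-.0135,.0405]): print(proj(C,X))
E
```

```text
t 9.18 pos [ 0.4687 -0.0091  0.0679] rot [-3.1415e+00 -2.1000e-03  1.6324e+00] F [ 0.2 -1.1  0.3] w 0.0936
shift [-0.0046  0.0022  0.0184] turn [-0.0001 -0.0021  0.0084]
150 [(278, 82)] 156 [(278, 82)] 162 [(278, 81)] 168 [(278, 81)] 174 [(291, 59)] 180 [] 186 [] 192 [] 198 [] 204 [] 210 [] 216 [] 222 [] 228 [(281, 11), (342, 10)] 234 [] 240 [(279, 20), (337, 19)] 246 [(279, 76)] 252 [(279, 76)] 258 [(279, 76)] 264 [(279, 75)] 270 [(282, 71)] 276 [(289, 57)] 282 [] 288 [] 
[318.43549879 244.43375945]
[315.63887347 283.79008287]
[316.57259655 247.3930358 ]
```

Call:
drive_tool(series=[[0.094, [-0.0015, 0.002, 0.014], [0, 0, 0.012]], [0.07, [-0.0015, 0.002, 0.02], [0, 0, 0.012]], [0.04, [-0.0015, 0.002, 0.02], [0, 0, 0.012]], [0.04, [-0.0015, 0.002, 0.02], [0, 0, 0.012]], [0.04, [-0.0015, 0.002, 0.02], [0, 0, 0.012]]])

```text
time: 9.85
tool_pos: [0.4721, -0.014, 0.0491]
ee_rot: [3.14, -0.001, 1.614]
wrist_force: [0.0, -0.1, -0.3]
width: 0.0573
finger_force: 0.0
```

Call:
drive_tool(series=[[0.04, [0, 0, 0], [0, 0, 0]], [0.04, [0, 0, 0], [0, 0, 0]], [0.04, [0, 0, 0], [0, 0, 0]]])

```text
time: 10.22
tool_pos: [0.4711, -0.0138, 0.0489]
ee_rot: [-3.141, -0.001, 1.615]
wrist_force: [-5.7, -1.3, 4.5]
width: 0.0493
finger_force: 30.0
```

Run:
```python
from h import *
go([.609,-.066,.083],1.555)
```

```text
t 10.22 pos [ 0.4711 -0.0138  0.0489] rot [-3.1412e+00 -8.0000e-04  1.6150e+00] F [-5.7 -1.3  4.5] w 0.0493
shift [-0.0582  0.1354 -0.0342] turn [-0.0005 -0.0008  0.06  ]
```

Call:
drive_tool(series=[[0.04, [0, 0, -0.045], [0, 0, 0]], [0.04, [-0.05, 0.03, -0.045], [0, 0, 0.03]], [0.04, [-0.058, 0.085, -0.04], [0, 0, 0.06]], [0.04, [-0.058, 0.1345, -0.0345], [0, 0, 0.06]], [0.04, [-0.058, 0.1345, -0.0345], [0, 0, 0.06]]])

```text
time: 10.85
tool_pos: [0.6109, -0.0656, 0.0804]
ee_rot: [-3.141, -0.002, 1.555]
wrist_force: [-0.3, 0.3, -0.8]
width: 0.0492
finger_force: 30.0
```

Call:
drive_tool(series=[[0.04, [0, 0, 0], [0, 0, 0]], [0.04, [0, 0, 0], [0, 0, 0]]])

```text
time: 11.1
tool_pos: [0.608, -0.0655, 0.0838]
ee_rot: [3.14, -0.001, 1.555]
wrist_force: [0.7, 0.2, -0.4]
width: 0.0493
finger_force: 30.0
```

```bash
cat >> h.py <<'E'
def align(name):
    C=cam("wrist"); p=imaging.snapshot("wrist")[:,:,::-1]; cv2.imwrite(f"pics/{name}.png",p)
    g=cv2.GaussianBlur(p,(3,3),0).max(2).astype(float); G=np.gradient(g,axis=1)
    def edges(r,lo=295,mid=311,hi=330):
        return lo+G[r,lo:mid].argmax(), mid+G[r,mid:hi].argmin()
    for r in range(95,200,8): print(r,edges(r),end=" ")
    print()
    for r in range(222,246,3):  # white hub wall
        w=np.where(g[r,270:360]>120)[0]; print(r,(270+w.min(),270+w.max()) if len(w) else None,end=" ")
    print()
    print("col311",[int(v) for v in g[180:250:2,311]])
E
python3 - <<'E'
from h import *
go([.609,-.066,.083],1.555)
align("w5")
E
```

```text
t 11.1 pos [ 0.608  -0.0655  0.0838] rot [ 3.1397e+00 -1.2000e-03  1.5549e+00] F [ 0.7  0.2 -0.4] w 0.0493
shift [-0.0004  0.001   0.0008] turn [ 0.0019 -0.0012 -0.0001]
95 (np.int64(303), np.int64(329)) 103 (np.int64(303), np.int64(329)) 111 (np.int64(303), np.int64(328)) 119 (np.int64(303), np.int64(328)) 127 (np.int64(303), np.int64(328)) 135 (np.int64(303), np.int64(328)) 143 (np.int64(303), np.int64(328)) 151 (np.int64(303), np.int64(328)) 159 (np.int64(303), np.int64(328)) 167 (np.int64(303), np.int64(327)) 175 (np.int64(304), np.int64(327)) 183 (np.int64(303), np.int64(327)) 191 (np.int64(303), np.int64(327)) 199 (np.int64(308), np.int64(322)) 
222 (np.int64(270), np.int64(359)) 225 (np.int64(270), np.int64(359)) 228 (np.int64(270), np.int64(359)) 231 (np.int64(329), np.int64(339)) 234 (np.int64(292), np.int64(339)) 237 (np.int64(281), np.int64(345)) 240 (np.int64(292), np.int64(337)) 243 (np.int64(300), np.int64(333)) 
col311 [128, 126, 127, 126, 125, 127, 129, 128, 129, 125, 116, 134, 157, 158, 154, 153, 151, 152, 148, 88, 139, 184, 183, 182, 177, 101, 100, 172, 181, 181, 181, 182, 186, 122, 32]
```

The hub and shaft columns agree within about 0.5 mm, so I'll slide it on.

Call:
drive_tool(series=[[0.04, [0.006, 0, 0], [0, 0, 0]], [0.04, [0.012, 0, 0], [0, 0, 0]], [0.04, [0.018, 0, 0], [0, 0, 0]], [0.04, [0.022, 0, 0], [0, 0, 0]], [0.04, [0.024, 0, 0], [0, 0, 0]]])

```text
time: 11.78
tool_pos: [0.6091, -0.0413, 0.0832]
ee_rot: [3.141, -0.001, 1.555]
wrist_force: [0.8, 0.1, -0.6]
width: 0.0493
finger_force: 30.0
```

Call:
drive_tool(series=[[0.04, [0.002, 0, 0], [0, 0, 0]], [0.04, [0.004, 0, 0], [0, 0, 0]], [0.04, [0.006, 0, 0], [0, 0, 0]], [0.04, [0.007, 0, 0], [0, 0, 0]]])

```text
time: 12.28
tool_pos: [0.6092, -0.0347, 0.0832]
ee_rot: [3.141, -0.001, 1.555]
wrist_force: [0.1, -0.5, -2.0]
width: 0.049
finger_force: 30.0
```

Call:
drive_tool(series=[[0.04, [0.008, 0, 0], [0, 0, 0]], [0.04, [0.016, 0, 0], [0, 0, 0]], [0.04, [0.024, 0, 0], [0, 0, 0]], [0.04, [0.032, 0, 0], [0, 0, 0]], [0.04, [0.04, 0, 0], [0, 0, 0]]])

```text
time: 12.9
tool_pos: [0.6098, 0.006, 0.0833]
ee_rot: [3.141, -0.001, 1.555]
wrist_force: [0.3, -0.2, 0.8]
width: 0.0492
finger_force: 30.0
```

Call:
drive_tool(series=[[0.04, [0.008, 0, 0], [0, 0, 0]], [0.04, [0.016, 0, 0], [0, 0, 0]], [0.04, [0.024, 0, 0], [0, 0, 0]], [0.04, [0.03, 0, 0], [0, 0, 0]], [0.04, [0.032, 0, 0], [0, 0, 0]]])

```text
time: 13.52
tool_pos: [0.6103, 0.0377, 0.0833]
ee_rot: [3.141, -0.001, 1.555]
wrist_force: [0.1, 0.2, -0.2]
width: 0.0494
finger_force: 30.0
```

Expected home is y ≈ 0.045, so I'll keep pushing gently in 2 mm steps until it makes contact.

Call:
drive_tool(series=[[0.04, [0.002, 0, 0], [0, 0, 0]], [0.04, [0.004, 0, 0], [0, 0, 0]], [0.04, [0.006, 0, 0], [0, 0, 0]], [0.04, [0.007, 0, 0], [0, 0, 0]]])

```text
time: 14.02
tool_pos: [0.6104, 0.0443, 0.0834]
ee_rot: [3.141, -0.001, 1.555]
wrist_force: [0.2, 0.6, -1.1]
width: 0.0494
finger_force: 30.0
```

Call:
drive_tool(series=[[0.04, [0.001, 0, 0], [0, 0, 0]], [0.04, [0.002, 0, 0], [0, 0, 0]], [0.04, [0.003, 0, 0], [0, 0, 0]]])

```text
time: 14.4
tool_pos: [0.6104, 0.0445, 0.0834]
ee_rot: [3.141, 0.004, 1.554]
wrist_force: [-0.4, -8.3, 0.9]
width: 0.0488
finger_force: 30.0
```

It met the shoulder at y = 0.0445 with 8 N, so it's home. I'll release it, lift, and go to the last roller.

Call:
drive_tool(series=[[0.06, [-0.001, 0, 0], [0, 0, 0]], [0.07, [-0.001, 0, 0], [0, 0, 0]], [0.08, [-0.001, 0, 0], [0, 0, 0]], [0.08, [-0.001, 0, 0], [0, 0, 0]], [0.09, [-0.001, 0, -0.04], [0, 0, 0]]])

```text
time: 15.02
tool_pos: [0.6077, 0.0465, 0.1194]
ee_rot: [-3.133, -0.002, 1.555]
wrist_force: [0.7, -0.2, -0.1]
width: 0.0868
finger_force: 0.0
```

Call:
drive_tool(series=[[0.094, [0, 0, -0.025], [0, 0, 0]], [0.094, [0, -0.055, -0.025], [0, 0, -0.03]], [0.094, [0, -0.11, -0.015], [0, 0, -0.06]], [0.094, [0, -0.143, 0.02], [0, 0, -0.06]], [0.094, [0, -0.143, 0.053], [0, 0, -0.06]]])

```text
time: 15.65
tool_pos: [0.4654, 0.049, 0.0697]
ee_rot: [3.14, -0.001, 1.615]
wrist_force: [0.4, 0.6, -0.6]
width: 0.0942
finger_force: 0.0
```

Run:
```python
from h import *
go([.4677,.0487,.049],1.615)
C,g=tyre("w6")
print()
for X in ([.4677,.0607,.0655],[.4677,.0367,.0655],[.4677,.0487,.0405]): print(proj(C,X))
print(g[110:160:4,300:330].mean(1).round())
cv2.imwrite("pics/w6c.png",cv2.resize(cv2.imread("pics/w6.png"),(800,500)))
```

```text
t 15.65 pos [0.4654 0.049  0.0697] rot [ 3.1399e+00 -1.4000e-03  1.6153e+00] F [ 0.4  0.6 -0.6] w 0.0942
shift [-0.0004  0.0022  0.0207] turn [ 0.0017 -0.0014  0.0003]
150 [] 156 [] 162 [] 168 [] 174 [] 180 [] 186 [] 192 [] 198 [] 204 [] 210 [] 216 [] 222 [(282, 11), (342, 12)] 228 [(346, 10)] 234 [(280, 25), (329, 27)] 240 [(280, 75)] 246 [(281, 74)] 252 [(281, 74)] 258 [(281, 74)] 264 [(286, 64)] 270 [(300, 36)] 276 [] 282 [] 288 [] 
[318.09745187 236.03694703]
[316.03590248 275.53442733]
[316.5337313  240.14384367]
[140. 140. 140. 140. 139. 137. 137. 137. 138. 138. 138. 138. 137.]
```

View pics/w6c.png

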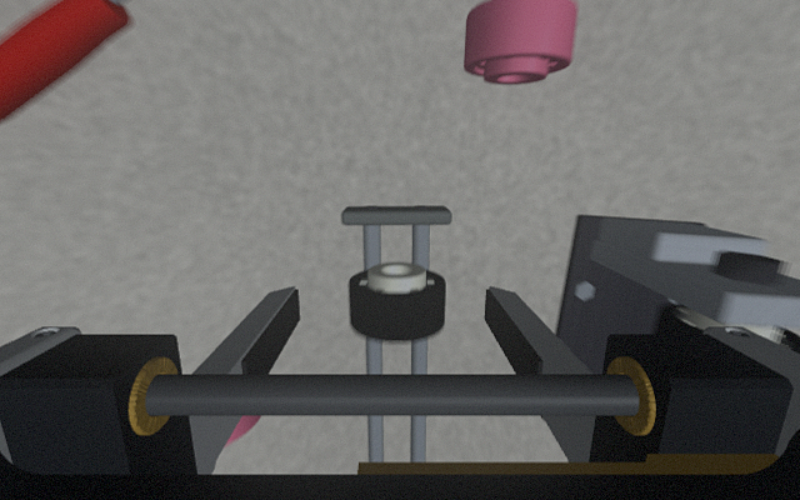

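The view shows the last roller between the open jaws (tyre at columns 281-355, centre 317.7, about 2.4 mm right and 3 mm ahead). The cradle plate and gauge upright are clear of the fingers.

Call:
drive_tool(series=[[0.094, [0.003, 0.0024, 0.014], [0, 0, 0]], [0.07, [0.003, 0.0024, 0.0205], [0, 0, 0]], [0.04, [0.003, 0.0024, 0.0205], [0, 0, 0]], [0.04, [0.003, 0.0024, 0.0205], [0, 0, 0]], [0.04, [0.003, 0.0024, 0.0205], [0, 0, 0]]])

```text
time: 16.32
tool_pos: [0.4704, 0.0517, 0.0504]
ee_rot: [3.139, -0.001, 1.615]
wrist_force: [-0.9, -1.2, -0.1]
width: 0.0576
finger_force: 0.0
```

Call:
drive_tool(series=[[0.04, [0, 0, 0], [0, 0, 0]], [0.04, [0, 0, 0], [0, 0, 0]], [0.04, [0, 0, 0], [0, 0, 0]]])

```text
time: 16.7
tool_pos: [0.468, 0.0517, 0.0499]
ee_rot: [-3.138, -0.001, 1.615]
wrist_force: [-5.3, 0.4, 4.7]
width: 0.0495
finger_force: 30.0
```

Run:
```python
from h import *
go([.609,-.066,.083],1.555)
```

```text
t 16.7 pos [0.468  0.0517 0.0499] rot [-3.1384e+00 -1.3000e-03  1.6149e+00] F [-5.3  0.4  4.7] w 0.0495
shift [-0.1238  0.1356 -0.0337] turn [-0.0032 -0.0012  0.0599]
```

Call:
drive_tool(series=[[0.04, [0, 0, -0.045], [0, 0, 0]], [0.04, [-0.055, 0.01, -0.045], [0, 0, 0]], [0.04, [-0.11, 0.035, -0.045], [0, 0, 0.03]], [0.04, [-0.124, 0.09, -0.04], [0, 0, 0.06]], [0.04, [-0.124, 0.135, -0.0345], [0, 0, 0.06]]])

```text
time: 17.32
tool_pos: [0.6119, -0.0684, 0.0843]
ee_rot: [3.139, -0.001, 1.552]
wrist_force: [0.2, 0.5, -0.4]
width: 0.0494
finger_force: 30.0
```

Call:
drive_tool(series=[[0.04, [0, 0, 0], [0, 0, 0]], [0.04, [0, 0, 0], [0, 0, 0]], [0.04, [0, 0, 0], [0, 0, 0]]])

```text
time: 17.7
tool_pos: [0.6092, -0.0661, 0.0849]
ee_rot: [3.14, -0.001, 1.555]
wrist_force: [0.1, -0.7, -0.5]
width: 0.0494
finger_force: 30.0
```

Run:
```python
from h import *
go([.609,-.066,.084],1.555)
align("w7")
```

```text
t 17.7 pos [ 0.6092 -0.0661  0.0849] rot [ 3.1403e+00 -1.1000e-03  1.5551e+00] F [ 0.1 -0.7 -0.5] w 0.0494
shift [ 0.0001 -0.0002  0.0009] turn [ 0.0013 -0.0011  0.0001]
95 (np.int64(301), np.int64(326)) 103 (np.int64(301), np.int64(326)) 111 (np.int64(301), np.int64(326)) 119 (np.int64(301), np.int64(326)) 127 (np.int64(301), np.int64(326)) 135 (np.int64(301), np.int64(326)) 143 (np.int64(301), np.int64(326)) 151 (np.int64(301), np.int64(325)) 159 (np.int64(301), np.int64(325)) 167 (np.int64(301), np.int64(325)) 175 (np.int64(301), np.int64(325)) 183 (np.int64(301), np.int64(325)) 191 (np.int64(301), np.int64(325)) 199 (np.int64(309), np.int64(318)) 
222 (np.int64(270), np.int64(359)) 225 (np.int64(270), np.int64(359)) 228 (np.int64(270), np.int64(359)) 231 (np.int64(274), np.int64(352)) 234 (np.int64(302), np.int64(338)) 237 (np.int64(332), np.int64(338)) 240 (np.int64(293), np.int64(338)) 243 (np.int64(282), np.int64(345)) 
col311 [131, 132, 133, 133, 134, 133, 133, 132, 132, 126, 125, 150, 155, 156, 154, 152, 149, 148, 155, 161, 159, 150, 87, 133, 181, 181, 181, 181, 120, 86, 147, 181, 178, 180, 180]
```

Call:
drive_tool(series=[[0.04, [0.005, -0.001, 0], [0, 0, 0]], [0.04, [0.011, -0.001, 0], [0, 0, 0]], [0.04, [0.017, -0.001, 0], [0, 0, 0]], [0.04, [0.022, -0.001, 0], [0, 0, 0]], [0.04, [0.026, -0.001, 0], [0, 0, 0]]])

```text
time: 18.38
tool_pos: [0.6095, -0.0398, 0.0842]
ee_rot: [3.141, -0.001, 1.555]
wrist_force: [-0.5, 0.6, -1.7]
width: 0.0493
finger_force: 30.0
```

Call:
drive_tool(series=[[0.04, [0.002, 0, 0], [0, 0, 0]], [0.04, [0.004, 0, 0], [0, 0, 0]], [0.04, [0.006, 0, 0], [0, 0, 0]], [0.04, [0.006, 0, 0], [0, 0, 0]]])

```text
time: 18.88
tool_pos: [0.6096, -0.0342, 0.0843]
ee_rot: [3.141, -0.001, 1.555]
wrist_force: [-0.5, -0.6, -1.2]
width: 0.0491
finger_force: 30.0
```

Call:
drive_tool(series=[[0.04, [0.002, 0, 0], [0, 0, 0]], [0.04, [0.004, 0, 0], [0, 0, 0]], [0.04, [0.005, 0, 0], [0, 0, 0]]])

```text
time: 19.25
tool_pos: [0.6097, -0.0291, 0.0843]
ee_rot: [3.141, -0.001, 1.555]
wrist_force: [0.2, -0.3, -1.3]
width: 0.0494
finger_force: 30.0
```

Call:
drive_tool(series=[[0.04, [0.008, 0, 0], [0, 0, 0]], [0.04, [0.016, 0, 0], [0, 0, 0]], [0.04, [0.024, 0, 0], [0, 0, 0]], [0.04, [0.031, 0, 0], [0, 0, 0]], [0.04, [0.034, 0, 0], [0, 0, 0]]])

```text
time: 19.88
tool_pos: [0.6102, 0.0054, 0.0843]
ee_rot: [3.141, -0.001, 1.556]
wrist_force: [-0.7, 0.3, -0.9]
width: 0.0492
finger_force: 30.0
```

Call:
drive_tool(series=[[0.04, [0.002, 0, 0], [0, 0, 0]], [0.04, [0.004, 0, 0], [0, 0, 0]], [0.04, [0.006, 0, 0], [0, 0, 0]], [0.04, [0.006, 0, 0], [0, 0, 0]]])

```text
time: 20.38
tool_pos: [0.6103, 0.0107, 0.0843]
ee_rot: [3.141, -0.001, 1.555]
wrist_force: [-0.3, 0.2, -0.6]
width: 0.049
finger_force: 30.0
```

Call:
drive_tool(series=[[0.04, [0.001, 0, 0], [0, 0, 0]], [0.04, [0.002, 0, 0], [0, 0, 0]], [0.04, [0.003, 0, 0], [0, 0, 0]], [0.04, [0.004, 0, 0], [0, 0, 0]]])

```text
time: 20.88
tool_pos: [0.6104, 0.0145, 0.0843]
ee_rot: [3.141, -0.001, 1.555]
wrist_force: [0.1, -0.9, -0.6]
width: 0.0492
finger_force: 30.0
```

Call:
drive_tool(series=[[0.04, [0.001, 0, 0], [0, 0, 0]], [0.04, [0.002, 0, 0], [0, 0, 0]], [0.04, [0.002, 0, 0], [0, 0, 0]]])

```text
time: 21.25
tool_pos: [0.6104, 0.0146, 0.0844]
ee_rot: [3.141, 0.003, 1.554]
wrist_force: [-0.2, -5.6, -0.5]
width: 0.0491
finger_force: 30.0
```

Contact at 0.0146, where I expected it to meet the first roller. One more firm millimetre, then I'll release, lift clear and look.

Call:
drive_tool(series=[[0.04, [0.001, 0, 0], [0, 0, 0]], [0.06, [0, 0, 0], [0, 0, 0]], [0.07, [0, 0, 0], [0, 0, 0]], [0.08, [0, 0, 0], [0, 0, 0]], [0.08, [0, 0, 0], [0, 0, 0]]])

```text
time: 21.88
tool_pos: [0.6104, 0.0171, 0.0844]
ee_rot: [3.14, -0.002, 1.555]
wrist_force: [-0.4, -0.1, 0.0]
width: 0.0793
finger_force: 0.0
```

Call:
drive_tool(series=[[0.085, [0, 0, -0.04], [0, 0, 0]], [0.094, [0, 0, -0.09], [0, 0, 0]], [0.094, [-0.06, 0, -0.1], [0, 0, 0]], [0.094, [-0.09, 0, -0.1], [0, 0, 0]], [0.094, [-0.09, 0, -0.1], [0, 0, 0]]])

```text
time: 22.5
tool_pos: [0.6088, -0.0752, 0.1844]
ee_rot: [3.14, -0.001, 1.552]
wrist_force: [0.1, 0.3, -0.1]
width: 0.0938
finger_force: 0.0
```

Run:
```python
from h import *
go([.61,-.08,.18],1.555)
w=imaging.snapshot("wrist")[:,:,::-1]; s=imaging.snapshot("side")[:,:,::-1]; t=imaging.snapshot("top")[:,:,::-1]
f=lambda a,z:cv2.resize(a,z,interpolation=cv2.INTER_CUBIC)
cv2.imwrite("pics/fin.png",np.vstack([np.hstack([f(w[20:260,200:440],(400,400)),f(s[130:290,230:430],(400,400))]),np.hstack([f(t[150:260,270:490],(400,200)),f(s,(400,200))])]))
```

```text
t 22.5 pos [ 0.6088 -0.0752  0.1844] rot [ 3.1402e+00 -1.2000e-03  1.5516e+00] F [ 0.1  0.3 -0.1] w 0.0938
shift [-0.0048  0.0013  0.0044] turn [ 0.0014 -0.0012 -0.0034]
```

View pics/fin.png

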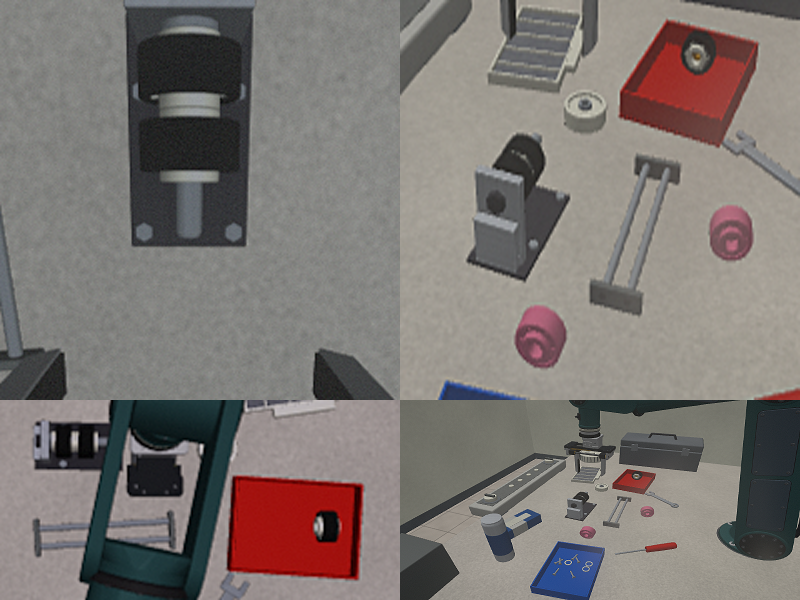

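The final view shows two rollers on the shaft, hub to hub and against the shoulder (wrist panel at (188,65) and (188,145)). The binding roller is in the red tray, and the bystanders are unmoved.

```bash
python3 -c "
from bench import robot
print(robot.close_job())"
```

```text
the job is handed in; nothing more can be done
None
```

Job handed in at about 22.5 s: two sound rollers are on the shaft, the first against the shoulder and the second against the first, the one that bound is in the red tray, and nothing else on the table was moved.

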